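# Stack a freshly oiled serving board on spacer sticks

## Task

The oiled serving boards are drying in layers on the packing bench. Lay the pale stick that matches the one already on the lower board flat across the lower board, squarely on the empty dark band, then rest the narrow mid-brown oak board (not the dark walnut one) on both sticks, centred over the lower board and in line with it, so that it lies level and clear, and let go.

Things in the scene. Friction and masses are not known exactly. Their poses are not given: they have to be found in the camera images.
- lower_top (a point): Lower board: a mid-brown wooden slab, 300 mm long, 130 mm wide, 30 mm thick, fixed flat on the bench. This point is the centre of its top face; x runs along its length, y across its width, z up. Two dark bands, 20 mm wide, cross its whole width, centred 90 mm either side of this point: the band at x = +90 mm carries the first stick, the band at x = -90 mm is empty.
- first_mid (a point): The first spacer stick, pale wood, 120 mm long (its x axis), 20 mm square, already lying loose across the lower board on one dark band, long axis across the board. The point is its centre, 10 mm above its underside.
- stick_mid (a point): The spare spacer stick to lay: pale wood, identical to the first (120 mm long along its x axis, 20 mm square, 35 g), lying loose and flat on the bench. It lies in a row with two sticks of other thickness that will not do: a white strip 9 mm thick and a dark brown stick 32 mm square. The point is its centre, 10 mm above its underside; z up.
- board_mid (a point): The board to stack: mid-brown oak, 260 mm long (its x axis), 58 mm wide (y), 20 mm thick, about 0.2 kg, with a dark hanging hole near one end, lying loose and flat on the bench on the robot's left. A dark walnut board of the same shape lies at the far edge of the bench and is not wanted. The point is its centre, 10 mm above its underside; z up; either end may point either way.
Not all that is in view belongs to the job. Leave any green look-alike of the part that bears stick_mid alone.

How it is judged:
By the outcome, as a careful person would: the job done as asked, in the order asked, and still so for the second after the job is handed in, with the robot touching nothing.
It also fails if it takes over 70 s, if anything falls off the work surface, if the arm or the gripper's body presses on something with over 40 N, if the wrist force passes 120 N, or if a joint passes its speed limit or range.

## Robot

A 6-joint arm with a two-finger parallel gripper is mounted at the origin on the work surface. World frame = base frame: x ahead of the robot, y to its left, z up, the work surface at z = 0. Lengths are in m, angles in degrees, forces in N, time in s.
With the tool pointing down it reaches from about 0.325 to 0.775 m from the base axis. Payload 5.5 kg.
Tool frame: the origin (TCP) lies at the centre of the arm's flange, where the gripper is bolted on; the fingertips stand 182 mm ahead of it and the grasp point (between the pads) lies 163 mm ahead of it; z points along the fingers, y is the line along which they close (so a half turn about z gives the same grasp; the last joint's range is limited). The gripper opens to 88 mm and grips with 3 to 60 N. Pads are 20 mm wide; open, the fingers measure 115 mm over their backs; the gripper's body (75 mm by 178 mm) begins 61 mm behind the grasp point.
Start: joints at [-69.368, 5.22, 70.514, -0, 104.267, -3.249], TCP at [0.243, -0.549, 0.405] pointing down, gripper open.
Joint ranges: [-164.24, 164.24], [-49.07, 125.15], [9.68, 141.18], [-86.29, 266.29], [3.28, 154.24], [-151.56, 151.56]. Speed limits (degrees/s): [147.25, 147.25, 172.46, 180, 180, 180].

## Interface

Orientations are given as [roll, pitch, yaw] about the fixed x, y, z axes, in that order (R = Rz(yaw) Ry(pitch) Rx(roll)).
In Python, from station import r gives the robot as it stands. The module is installed in compiled form; this text tells all that it offers. Calls block until the motion is done:
- r.reach(position, orientation): joint-space move of the TCP to a pose.
- r.servo_line(position, rotation=None, speed=0.15): straight line of the TCP; rotation=None keeps the orientation; speed is the mean speed in m/s.
- r.move_joints(angles): joint-space move.
- r.let_go() and r.grab(squeeze=None): open the fingers fully, or close them until they stop; squeeze is the grip in N (None keeps the last).
- r.wait(seconds).
- r.inverse_kinematics(position, orientation): joint angles nearest the present ones, or None.
- r.sense(): the state.
- r.snapshot(name): name is "side" or "top"; returns a dict with "frame" (384x512x3 uint8, red, green, blue), "fx", "fy", "cx", "cy" (pixels), "dist_coeffs" ([k1, k2, p1, p2, k3] as OpenCV has them; the pictures are not rectified), "R" (3x3) and "t" (3): a world point X has camera coordinates R X + t. Camera axes: x right, y down, z forward; pixel columns grow to the right and rows downward; lengths in m; the calibration is good to about 2 mm. A picture is of the moment at which its call begins. There is no depth.
A pose or a line that the arm cannot do raises r.IKError and nothing moves.
- r.hand_in(): hands the job in; it is judged then, once.
The state is a dict: "clock": time; "joints": joint angles; "joint_vel": joint speeds; "joint_torque": joint torques, N m; "tcp_pos": TCP position; "orientation": TCP orientation; "contact_force": force on the tool from outside, world axes, zero at the start; "torque": the same for the moment, N m; "opening": finger opening in m; "gripper_force": force on a finger pad.
Only numpy, scipy, OpenCV 4.12 (cv2) and the standard library are available. Lean on these libraries where they do the work, as an engineer would, in place of code of your own. Each camera call takes 0.05 s, during which the arm holds its last target. There are 200 camera calls.

## Working session

There is one attempt and no reset: what is moved stays moved. The work goes in short steps, each a Python script; the robot and the scene stay as the last script left them, time stands still between calls to the robot, and variables do not carry over. Pictures are saved under pics/ and viewed, at most 10 in all, crops included, and the job is handed in when it is done.

```bash
mkdir -p pics
python3 - <<'E'
from station import r
import cv2,pickle
d={n:r.snapshot(n) for n in("top","side")}
pickle.dump(d,open("s0.pkl","wb"))
for n in d:
    cv2.imwrite(f"pics/{n}0.png",cv2.resize(d[n]["frame"][:,:,::-1],(800,600)))
    print(n,d[n]["fx"],d[n]["cx"],d[n]["cy"],d[n]["dist_coeffs"],d[n]["R"],d[n]["t"])
E
```

```text
top 442.8033524523881 256.8368753154991 190.52051931500813 [-0.15639072  0.          0.          0.          0.        ] [[ 0.014572   -0.99983687 -0.01067191]
 [-0.9834839  -0.01240632 -0.18056992]
 [ 0.18040807  0.01312692 -0.98350425]] [-0.04007077  0.54582047  1.17342622]
side 357.9641868121965 259.2426758933518 191.63029376769686 [-0.0298192  0.         0.         0.         0.       ] [[ 0.96763471 -0.25205386  0.01232538]
 [-0.18619701 -0.74607201 -0.63930215]
 [ 0.17033419  0.616316   -0.76885685]] [-0.54052127  0.1006646   0.8783173 ]
```

View pics/top0.png

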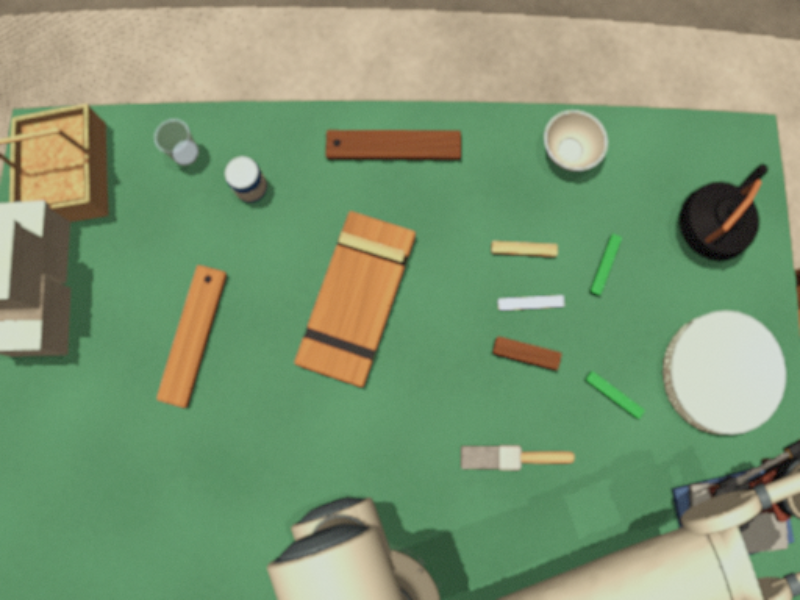

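View pics/side0.png

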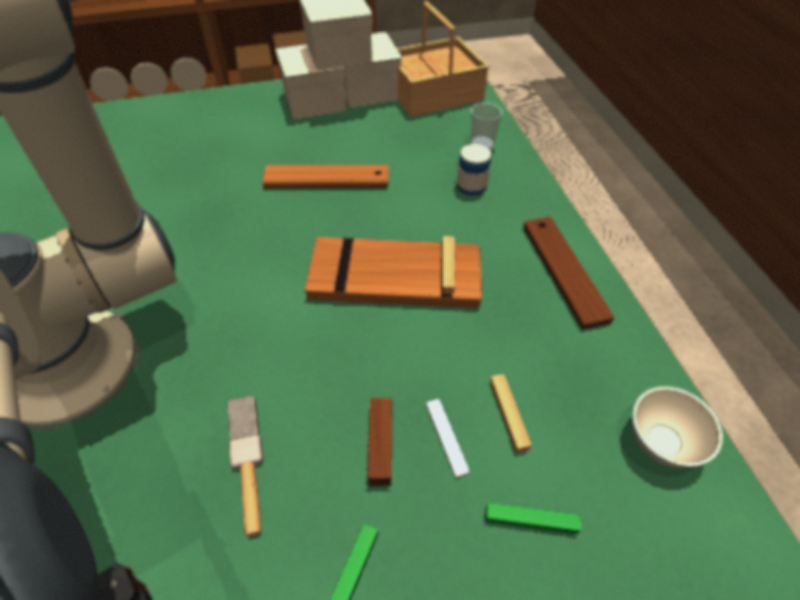

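The top view (800x600 scale) shows these stick candidates:
- Pale stick at (525,249).
- White strip at (531,302).
- Dark brown stick at (527,353).
- Green look-alikes at (606,265) and (614,395).

The pale stick at (525,249) matches the first stick at (371,247), so that is the one to lay. There are two boards: mid-brown oak at (193,336) on the robot's left, and dark walnut at (394,145) at the far edge. Oak is the one wanted. The lower board is at (356,300), with its empty dark band at (340,344).

```bash
cat > h.py <<'E'
import cv2,numpy as np
S=4
def ray(d,px,z):
    K=np.array([[d["fx"],0,d["cx"]],[0,d["fy"],d["cy"]],[0,0,1.]])
    u=cv2.undistortPoints(np.float64(px).reshape(-1,1,2),K,np.float64(d["dist_coeffs"])).reshape(-1,2)
    R=np.array(d["R"]);C=-R.T@np.array(d["t"])
    v=np.c_[u,np.ones(len(u))]@R
    return (C+v*((z-C[2])/v[:,2])[:,None])[:,:2]
def proj(d,X):
    K=np.array([[d["fx"],0,d["cx"]],[0,d["fy"],d["cy"]],[0,0,1.]])
    return cv2.projectPoints(np.float64(X).reshape(-1,1,3),cv2.Rodrigues(np.array(d["R"]))[0],np.float64(d["t"]),K,np.float64(d["dist_coeffs"]))[0].reshape(-1,2)
def rect(d,seed,z,maskf,rad):
    """blob nearest native pixel seed -> centre(m), long-axis yaw(deg), size(mm), on plane z"""
    im=cv2.resize(d["frame"],None,fx=S,fy=S,interpolation=cv2.INTER_CUBIC).astype(int)
    m=maskf(im).astype(np.uint8)
    k=np.zeros_like(m);cv2.circle(k,tuple(int(S*s) for s in seed),int(rad*S),1,-1);m&=k
    m=cv2.morphologyEx(m,cv2.MORPH_OPEN,np.ones((5,5)))
    cs=cv2.findContours(m,cv2.RETR_EXTERNAL,cv2.CHAIN_APPROX_NONE)[0]
    c=max(cs,key=cv2.contourArea).reshape(-1,2)
    p=ray(d,(c+.5)/S-.5,z)*1000
    (x,y),(w,h),a=cv2.minAreaRect(cv2.convexHull(p.astype(np.float32)))
    if w<h:a+=90;w,h=h,w
    return np.round([x,y,(a+90)%180-90,w,h],1)
wood=lambda i:i[...,0]-i[...,1]>5
pale=lambda i:(i[...,0]-i[...,1]>-5)&(i[...,1]>120)&(i[...,1]-i[...,2]>25)&(i[...,0]-i[...,1]<70)
E
python3 - <<'E'
import pickle,cv2,numpy as np
from h import *
d=pickle.load(open("s0.pkl","rb"));f=.64
for n,pts in {"top":dict(stick=(525,249),first=(371,247),board=(193,336),lower=(356,300)),"side":dict(stick=(510,412),first=(448,266),board=(326,177),lower=(394,270))}.items():
    for k,(x,y) in pts.items():
        z=dict(stick=.01,first=.04,board=.01,lower=.015)[k]
        print(n,k,d[n]["frame"][int(y*f),int(x*f)],rect(d[n],(x*f,y*f),z,pale if k=="first" else wood,dict(stick=28,first=32,board=52,lower=66)[k]))
c=d["top"]["frame"][120:280,90:430,::-1]
cv2.imwrite("pics/crop.png",cv2.resize(c,(800,376),interpolation=cv2.INTER_CUBIC))
E
```

```text
top stick [212 204 141] [ 649.2 -258.    87.6  121.6   24.5]
top first [213 205 143] [589.8  38.9  72.8 128.4  75.3]
top board [205 140  80] [479.2 354.  -13.7 262.6  62.7]
top lower [207 143  82] [583.2  42.  -17.8 243.6 135. ]
side stick [226 208 122] [ 650.3 -256.4   87.9  128.    25.6]
side first [226 204 122] [645.   31.7  73.  123.2  26. ]
side board [205 120  59] [478.  355.6 -13.8 263.9  77.4]
side lower [205 120  60] [555.6  62.2 -17.7 307.2 170.1]
```

View pics/crop.png

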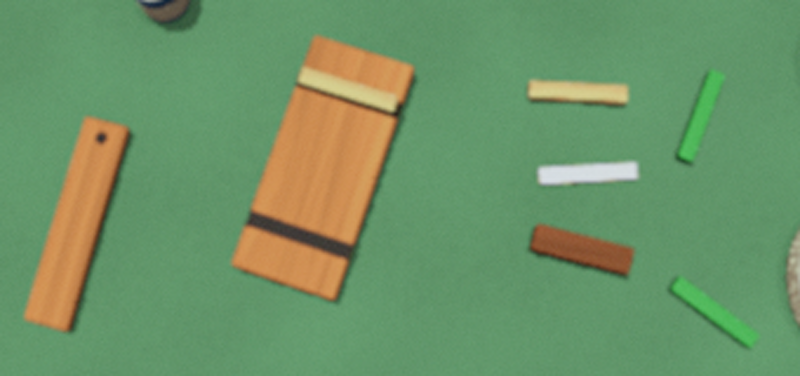

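The crop shows the pale stick at (578,92). The white strip at (588,173) and the brown stick at (582,250) are separate, and so are both green ones. The oak board with its hole is at (78,225). The empty band is at (300,235). I still need to refine the lower board's pose, because the band split its mask.

```bash
cat >> h.py <<'E'
def nongreen(i):
    m=((i[...,0]-i[...,1]>-5)).astype(np.uint8)
    return cv2.morphologyEx(m,cv2.MORPH_CLOSE,np.ones((9,9)))
dark=lambda i:i.max(-1)<85
pale=lambda i:(i[...,0]-i[...,1]>-5)&(i[...,1]>150)&(i[...,0]-i[...,1]<40)
E
python3 - <<'E'
import pickle,cv2,numpy as np
from h import *
d=pickle.load(open("s0.pkl","rb"));f=.64
for n,q in {"top":[(356,300),(340,344),(371,247)],"side":[(394,270),(344,265),(448,266)]}.items():
    for (x,y),z,m,rad in zip(q,(.015,.03,.04),(nongreen,dark,pale),(66,26 if n=="top" else 20,30)):
        print(n,rect(d[n],(x*f,y*f),z,m,rad))
E
```

```text
top [553.9  51.5 -17.8 306.  136.1]
top [464.7  75.8  72.7 131.6  15.8]
top [642.9  24.3  72.9 122.6  21.5]
side [555.4  62.  -17.7 307.7 172.5]
side [465.1  73.9  73.5 138.2  17.3]
side [644.9  32.6  72.9 121.4  21.1]
```

Lower board centre: about (554, 51.5), yaw -17.4. Band centre: (466.7, 78.9). Stick: (649.7, -257.3), yaw 87.7. Oak board: (478.6, 354.8), yaw -13.75. Next I grasp the stick.

```bash
cat >> h.py <<'E'
from station import r
def best(x,y,z,yaw):
    q0=np.array(r.sense()["joints"]);o=[]
    for a in (yaw,yaw-180,yaw+180):
        q=r.inverse_kinematics([x,y,z],[180,0,a])
        if q is not None:o.append((np.abs(np.array(q)-q0).max(),a))
    return min(o)[1]
def show(tag):
    s=r.sense();print(tag,round(s["clock"],1),np.round(s["tcp_pos"],4),np.round(s["orientation"],1),"open",round(s["opening"],4),"F",np.round(s["contact_force"],1),"g",s["gripper_force"])
def lower_until(x,y,z,zmin,df=1.5):
    f0=r.sense()["contact_force"][2]
    while z>zmin:
        z-=.001;r.servo_line([x,y,z],speed=.02)
        if r.sense()["contact_force"][2]-f0>df:break
    return z
E
python3 - <<'E'
from h import *
x,y=.6497,-.2573
a=best(x,y,.26,87.7)
r.reach([x,y,.26],[180,0,a]);r.servo_line([x,y,.186],speed=.1);show("down")
r.grab(20);show("grab")
r.servo_line([x,y,.30]);show("up")
x,y=.4667,.0789
a=best(x,y,.30,72.6)
r.reach([x,y,.30],[180,0,a]);r.servo_line([x,y,.24],speed=.1);show("over")
import pickle
d={n:r.snapshot(n) for n in("top","side")};pickle.dump(d,open("s1.pkl","wb"))
cv2.imwrite("pics/s1.png",cv2.resize(np.hstack([d[n]["frame"][100:290,120:390,::-1] for n in d]),(800,281)))
E
```

```text
down 2.9 [ 0.65   -0.2574  0.1869] [179.9   0.   87.7] open 0.0878 F [0.2 0.7 0.3] g 0.0
grab 3.9 [ 0.6497 -0.2573  0.186 ] [-180.    -0.    87.7] open 0.0195 F [ 0.5 -0.6 -0.5] g 19.998695254325867
up 4.8 [ 0.6496 -0.2572  0.2984] [-179.9   -0.    87.7] open 0.0199 F [-0.7 -0.7  0.1] g 19.998687207698822
over 7.0 [0.4669 0.0788 0.2404] [180.   -0.   72.6] open 0.0199 F [-0.1  0.4  0.2] g 19.998611211776733
```

View pics/s1.png

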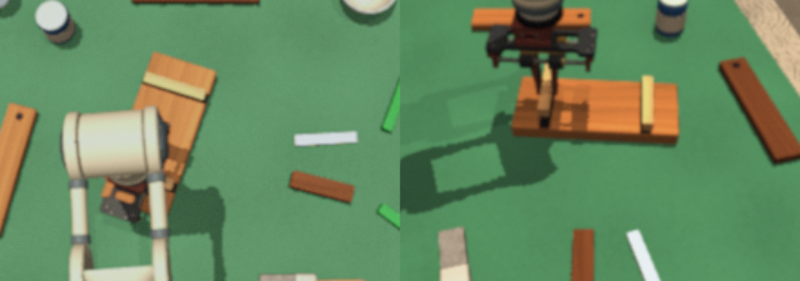

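The stick is held (opening 19.9 mm) and hangs over the dark band, around (545,95) in the right panel. Now I place it and check.

Run:
```python
from h import *
import pickle
x,y=.4667,.0789
r.servo_line([x,y,.221],speed=.05)
z=lower_until(x,y,.221,.2145);show("placed %.4f"%z)
r.let_go();r.servo_line([x,y,.32]);show("rel")
r.reach([.4786,.3548,.32],[180,0,best(.4786,.3548,.32,-13.75)])
r.wait(.2)
d={n:r.snapshot(n) for n in("top","side")};pickle.dump(d,open("s2.pkl","wb"))
for n,L in {"top":[(464,82,.05),(641,24,.05)],"side":[(464,82,.05),(641,24,.05)]}.items():
    for X,Y,z in L:
        p=proj(d[n],[X/1e3,Y/1e3,z])[0]
        try:print(n,np.round(p),rect(d[n],p,z,pale,28))
        except Exception as e:print(n,e)
cv2.imwrite("pics/s2.png",cv2.resize(np.hstack([d[n]["frame"][100:290,120:390,::-1] for n in d]),(800,281)))
```

```text
placed 0.2150 9.1 [0.4667 0.0789 0.2159] [180.   -0.   72.6] open 0.0198 F [-2.6 -0.4  5.1] g 19.999433755874634
rel 11.1 [0.4665 0.0789 0.3189] [-179.9    0.    72.6] open 0.0881 F [ 0.3 -0.1  0. ] g 0.0
top [215. 220.] [466.1  79.2  72.5 121.3  21.5]
top [237. 157.] [640.3  23.8  73.  121.4  21.4]
side [218. 163.] [463.2  79.9  68.5 120.1  22.1]
side [287. 166.] [641.3  23.6  72.9 119.8  20.8]
```

View pics/s2.png

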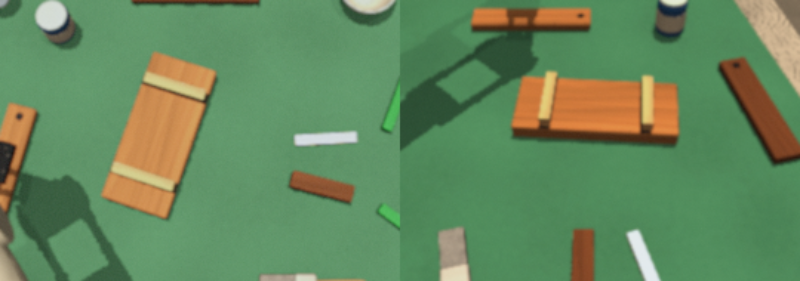

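Both sticks lie across the board: the new one at (143,177) in the left panel and (547,98) in the right. The top view reads yaw 72.5, but the side view reads 68.5, so I'm checking an enlarged crop.

Run:
```python
import pickle
from h import *
d=pickle.load(open("s2.pkl","rb"))
a=cv2.resize(d["side"]["frame"][140:200,190:310,::-1],(800,400),interpolation=cv2.INTER_CUBIC)
# expected top outline of a flat stick at (466.5,79,yaw72.6)
t=np.radians(72.6);ax=np.array([np.cos(t),np.sin(t)]);n=np.array([-ax[1],ax[0]])
for c,z in(((.4665,.0790),.05),((.4665,.079),.03)):
    P=[np.r_[np.array(c)+ax*i*.06+n*j*.01,z] for i,j in((1,1),(1,-1),(-1,-1),(-1,1))]
    q=(proj(d["side"],P)-[190,140]+.5)*6.667
    cv2.polylines(a,[q.astype(int)],True,(255,0,0) if z>.04 else (0,0,255),1)
cv2.imwrite("pics/s2b.png",a)
```

```text
(no output)
```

View pics/s2b.png

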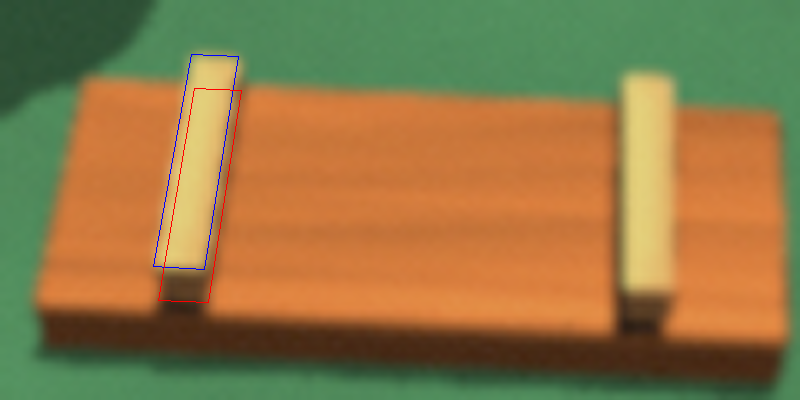

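The drawn outline of a flat, square stick matches the image, so the stick is flat on the band and parallel to the first. The side view's yaw reading came from the mask. Next is the oak board, with the target midway between the sticks at (553.6, 51.5), yaw -17.6.

Run:
```python
from h import *
import pickle
x,y=.4786,.3548
r.servo_line([x,y,.186],speed=.12);r.grab(40);show("grab")
r.servo_line([x,y,.32]);show("up")
x,y=.5536,.0515
s=r.sense()["orientation"][2]
a=min((-17.6,162.4,-197.6),key=lambda v:abs(v-s))
r.reach([x,y,.32],[180,0,a]);r.servo_line([x,y,.245],speed=.08);r.wait(.3)
d={n:r.snapshot(n) for n in("top","side")};pickle.dump(d,open("s3.pkl","wb"))
z=lower_until(x,y,.242,.2335);show("placed %.4f"%z)
r.let_go();r.servo_line([x,y,.36]);show("rel")
r.reach([.4,-.45,.36],[180,0,best(.4,-.45,.36,-60)]);r.wait(.3)
d={n:r.snapshot(n) for n in("top","side")};pickle.dump(d,open("s4.pkl","wb"))
for n in d:
  for c,zz in(((.466,.079),.04),((.5536,.0515),.06),((.641,.024),.04)):
    p=proj(d[n],[*c,zz])[0];print(n,np.round(p))
cv2.imwrite("pics/s4.png",cv2.resize(np.hstack([d["top"]["frame"][130:250,175:275,::-1],d["side"]["frame"][125:245,190:310,::-1]]),(800,436),interpolation=cv2.INTER_CUBIC))
```

```text
grab 14.3 [0.4786 0.3548 0.1862] [180.    0.  166.2] open 0.0577 F [ 0.3 -0.8  1. ] g 40.00024437904358
up 15.4 [0.4784 0.3547 0.3184] [-1.799e+02 -1.000e-01  1.663e+02] open 0.0576 F [-0.5 -1.1 -2.5] g 39.99930560588837
placed 0.2360 19.6 [0.5537 0.0515 0.2362] [180.    0.  162.4] open 0.0574 F [ 0.3  0.7 -0.8] g 39.999452233314514
rel 21.3 [0.5535 0.0515 0.3587] [-1.800e+02 -1.000e-01  1.624e+02] open 0.0879 F [ 0.6 -1.  -0.1] g 0.0
top [216. 219.]
top [226. 187.]
top [237. 158.]
side [219. 166.]
side [253. 162.]
side [287. 169.]
```

View pics/s4.png

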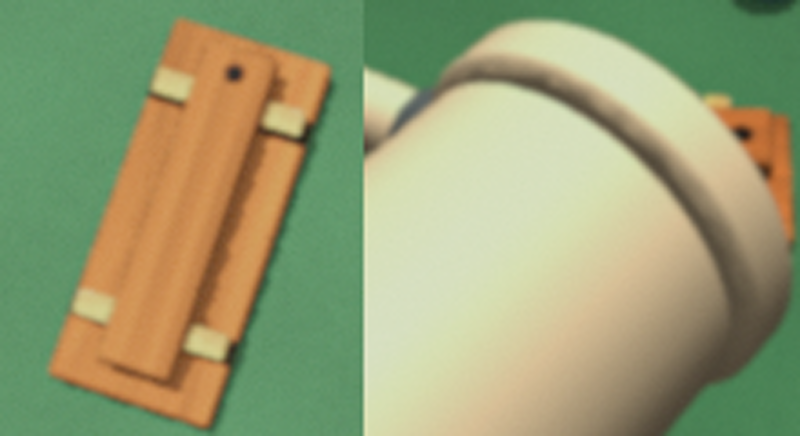

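The left panel shows the oak board resting on both sticks, with the hole at (233,73). The uneven end margins match the parallax expected at that height. The arm blocks the side view, so I'm moving it away for one check.

Run:
```python
from h import *
q=list(r.sense()["joints"]);q[0]=75;r.move_joints(q);r.wait(.3);show("clear")
d={n:r.snapshot(n) for n in("top","side")}
out=[]
for n,(v,u) in {"top":(130,170),"side":(120,190)}.items():
    a=cv2.resize(d[n]["frame"][v:v+120,u:u+120,::-1],(400,400),interpolation=cv2.INTER_CUBIC)
    t=np.radians(-17.5);ax=np.array([np.cos(t),np.sin(t)]);m=np.array([-ax[1],ax[0]])
    for L,W,z in((.13,.029,.07),(.15,.065,.03)):
        P=[np.r_[np.array([.5539,.0515])+ax*i*L+m*j*W,z] for i,j in((1,1),(1,-1),(-1,-1),(-1,1))]
        cv2.polylines(a,[((proj(d[n],P)-[u,v]+.5)*3.333).astype(int)],True,(255,0,0),1)
    out.append(a)
cv2.imwrite("pics/s5.png",np.hstack(out))
```

```text
clear 27.6 [0.123  0.5894 0.36  ] [-180.     0.  -113.4] open 0.0876 F [-0.8 -0.9 -0.3] g 0.0
```

View pics/s5.png

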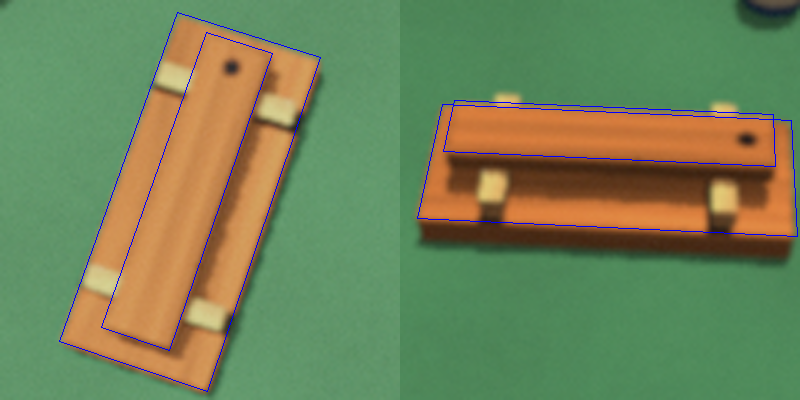

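In both views the expected outlines match the lower board and the oak board. The oak board is level, centred and in line, with both sticks visible under it, around (492,185) and (723,197) in the side panel.

```bash
python3 -c "
from station import r
print(r.hand_in())"
```

```text
the job is handed in; nothing more can be done
None
```

The matching pale stick is flat on the empty dark band, the oak board rests level on both sticks, centred and in line with the lower board, and the job was handed in at about 28 s with the arm clear.

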